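# Check the baking plate's studs with the surface probe

## Robot

A 6-joint arm with a two-finger parallel gripper is mounted at the origin on the work surface. World frame = base frame: x ahead of the robot, y to its left, z up, the work surface at z = 0. Lengths are in m, angles in rad, forces in N, time in s.
With the tool pointing down it reaches from about 0.3 to 0.85 m from the base axis. Payload 4.2 kg.
Tool frame: the origin (TCP) lies midway between the tips of the shut fingers; the grasp point (between the pads) lies 19 mm behind it; z points along the fingers, y is the line along which they close (so a half turn about z gives the same grasp; the last joint's range is limited). The gripper opens to 91 mm and grips with 3 to 60 N. Pads are 32 mm wide; open, the fingers measure 118 mm over their backs; the gripper's body (76 mm by 178 mm) begins 60 mm behind the grasp point.
Start: joints at [1.275, 0.32, 1.565, -0, 1.257, -0.02], TCP at [0.157, 0.553, 0.214] pointing down, gripper open.
Joint ranges: [-3.11, 3.11], [-0.84, 2.01], [0.21, 2.61], [-1.34, 4.49], [0.05, 2.63], [-2.56, 2.56]. Speed limits (rad/s): [2.57, 2.57, 3.14, 3.14, 3.14, 3.14].

## Interface

Orientations are given as [roll, pitch, yaw] about the fixed x, y, z axes, in that order (R = Rz(yaw) Ry(pitch) Rx(roll)).
In Python, from cell import * gives the robot as it stands.
- The arm moves only by the tool play_rows, never from a script. Its argument "rows" is a list of rows, each a list of 7 numbers: the shift along the tool's x, y, z in mm, then the turn, a rotation vector about the tool's x, y, z in degrees, then the closure, from 0 (fully open) to 1 (shut). A call has 1 to 20 rows; each row is the pose to reach, as a shift and turn from the pose commanded when the call began, along the tool's axes at that moment; what a row does not reach only later rows make up. A row lasts 1/12 s, in which the tool goes at most 41.7 mm and 7.16 degrees, less where a joint would pass 70% of its speed; a pose out of reach is approached as far as the arm can. A call with a gripper value outside its range is refused whole. The fingers move at their own pace and stop on an object; the grip force is fixed at half the most. Time passes only in rows, so rows that repeat a pose let the fingers close. It gives the time, the measured TCP pose, the force, the opening and the grip force at its end, in the units of the state.
- read_state(): the state, without advancing time (a new reading comes with each control period).
- capture(name): name is "scene" or "top" or "wrist"; returns (picture, depth): 384x512x3 uint8, red, green, blue; 384x512 float32, m along the optical axis (not along the pixel's ray), 0 where there is no reading.
- calibration(name): a dict with "camera_matrix" (3x3 intrinsics, pixels), "R" (3x3) and "t" (3): a world point X has camera coordinates R X + t. Camera axes: x right, y down, z forward; pixel columns grow to the right and rows downward; lengths in m; the calibration is good to about 2 mm. A picture is of the moment at which its call begins: read the wrist's pose just before it. calibration takes no time and is no camera call; for the wrist camera it gives the pose at the moment of the call.
- close_job(): hands the job in; it is judged then, once.
The state is a dict: "time_s": time; "joint_positions": joint angles; "joint_vel": joint speeds; "effort": joint torques, N m; "tool_pos": TCP position; "tool_rot": TCP orientation; "wrist_force": force on the tool from outside, world axes, zero at the start; "moment": the same for the moment, N m; "finger_gap": opening from 0.0 (shut) to 1.0 (fully open); "grasp_force": force on a finger pad.
Only numpy, scipy, OpenCV 4.12 (cv2) and the standard library are available. Lean on these libraries where they do the work, as an engineer would, in place of code of your own. Each camera call takes 0.05 s, during which the arm holds its last target. There are 200 camera calls.

## Task

Take the surface probe from its fork stand and, with the probe (not with the gripper), push the plate's sliding crumb guard all the way to its open end stop. Then touch the probe's tip gently on the middle of the largest, then the medium, then the smallest check stud, each time pressing the sprung head most of the way down and holding it there for about a second. Hang the probe upright in its fork again and let go; leave the guard open and do not disturb the bottle, tin, glass and jar.

Things in the scene. Friction and masses are not known exactly. Their poses are not given: they have to be found in the camera images.
- probe_handle (a point): Surface probe, loose, 0.12 kg, 205 mm tall, hanging upright in the fork. Steel stem 9 mm thick with round tip; black collar 38 mm across, 6 mm thick, its underside 105 mm above the tip; above it a grey square handle 24 x 24 x 94 mm. Point: on the axis in the handle, 156 mm above the tip, 49 mm below the top. z up the probe, x and y square to the handle's flats.
- probe_tip (a point): The very end of the probe's round tip, on its axis, 156 mm below probe_handle.
- probe_collar (a point): Centre of the underside of the probe's collar, 105 mm above the tip, 51 mm below probe_handle.
- fork_seat (a point): Where the collar underside's centre lies when the probe hangs: 125 mm above the bench, on top of two level prongs. The gap between them is 18 mm wide, runs along this frame's x, is open above and at its -x end (24 mm away); the post closes it 30 mm towards +x. Nothing of the fixed steel stand is higher. Base 90 x 90 x 12 mm; the hanging tip is 20 mm above the bench.
- plate: Fixed dark steel baking plate, 150 mm along x, -110 to +180 mm along y, 22 mm thick; origin at bench level under the middle of the stud row. The studs stand at y = -60, 0 and +60 mm, in any order. Rails with tops 40 mm above the bench flank the row at x = -46 and +46 mm; a bar of that height joins them at y = +171 mm. z up.
- guard (a joint): Position of the sliding steel crumb guard along the plate's +y, m: 0 = over the stud place at y = -60 mm, 0.185 = end stop at the open end, clear of all studs. It stays where it is left; about 1.2 N of friction.
- guard_tab (a point): Middle of the top edge of the guard's upright tab, 105 mm above the bench; axes as the plate's. The guard is a bridge, 104 mm along x, 56 mm along y, its flat roof's top 71 mm above the bench; the tab stands across the middle of the roof: 60 mm along x, 6 mm thick along y, 34 mm high. Push its -y face towards +y.
- large_top (a point): Middle of the flat top of the largest check stud: a bare steel button 30 mm across standing 18 mm out of a black round housing 38 mm across. Unpressed, 56 mm above the bench. z up.
- medium_top (a point): Middle of the flat top of the medium check stud: a bare steel button 20 mm across standing 18 mm out of a black round housing 38 mm across. Unpressed, 56 mm above the bench. z up.
- small_top (a point): Middle of the flat top of the smallest check stud: a bare steel button 12 mm across standing 18 mm out of a black round housing 38 mm across. Unpressed, 56 mm above the bench. z up.
- stud_large (a joint): How far the largest stud's head is pressed down, m: 0 up, 0.008 fully down; sprung, 1.6 N to start moving, 4.8 N at the bottom; comes up again by itself.
- stud_medium (a joint): How far the medium stud's head is pressed down, m: 0 up, 0.008 fully down; sprung, 1.6 N to start moving, 4.8 N at the bottom; comes up again by itself.
- stud_small (a joint): How far the smallest stud's head is pressed down, m: 0 up, 0.008 fully down; sprung, 1.6 N to start moving, 4.8 N at the bottom; comes up again by itself.
- bottle_mid (a point): Bystander: amber glass bottle, 60 mm across, 200 mm tall, loose, beside the plate; point at half height.
- tin_mid (a point): Bystander: empty steel loaf tin, 75 x 130 x 65 mm high (130 along its y), loose; point on its axis 30 mm up.
- glass_mid (a point): Bystander: coffee glass, 72 mm across, 90 mm tall, loose; point at half height.
- jar_mid (a point): Bystander: white screw-top jar, 96 mm across, 130 mm tall, loose; point at half height.
Mind the look-alikes: they are no part of the job. Leave any blue look-alike of the part that bears probe_handle alone. Leave any turquoise look-alike of the part that bears fork_seat alone.

How it is judged:
By the outcome, as a careful person would: the job done as asked, in the order asked, and still so for the second after the job is handed in, with the robot touching nothing.
It also fails if it takes over 69 s, if anything falls off the work surface, if the arm or the gripper's body presses on something with over 40 N, if the wrist force passes 120 N, or if a joint passes its speed limit or range.

## Working session

There is one attempt and no reset: what is moved stays moved. The work goes in short steps, Python scripts to look and compute and a tool call to move; the robot and the scene stay as the last step left them, time stands still between calls to the robot, and variables do not carry over. Pictures are saved under pics/ and viewed, at most 10 in all, crops included, and the job is handed in when it is done.

Besides the shell and the picture viewer there is one more tool, called after "Request:" as a command line: name --pt "numbers of a row" for each row, then --argument value for the rest. play_rows: Moves the arm, as the interface text tells. Its arguments: {"type":"object","properties":{"rows":{"type":"array","items":{"type":"array","items":{"type":"number"}}}},"required":["rows"]}

```bash
mkdir -p pics; ls; python3 - <<'E'
from cell import *
import cv2,numpy as np
print(read_state())
for n in ["scene","top"]:
    p,d=capture(n); cv2.imwrite(f"pics/{n}0.png",p[:,:,::-1]); np.savez(f"{n}0.npz",p=p,d=d,**calibration(n))
    c=calibration(n); print(n,c)
E
```

```text
pics
{'time_s': 0.0, 'joint_positions': array([ 1.27499756e+00,  3.20303582e-01,  1.56567878e+00, -3.18466568e-06,
        1.25739364e+00, -2.00237433e-02]), 'joint_vel': array([ 4.33587524e-05,  7.91036384e-04, -1.09204597e-03,  1.51857192e-04,
        1.52833711e-04, -1.39809889e-03]), 'effort': array([-2.35766871e-03, -4.12461090e+01, -2.31971025e+01,  7.23905303e-02,
        4.58142569e-02, -1.52067532e-04]), 'tool_pos': array([0.1564341 , 0.55278515, 0.21311367]), 'tool_rot': array([-3.13980960e+00, -3.26796732e-05,  2.86581859e+00]), 'wrist_force': array([-0.26277728, -0.72495369,  0.20729729]), 'moment': array([-0.0314934 , -0.04015867, -0.02129352]), 'grasp_force': 0.0, 'finger_gap': 1.0022454385030999}
scene {'camera_matrix': array([[454.66998398,   0.        , 262.49896233],
       [  0.        , 454.66998398, 186.78713684],
       [  0.        ,   0.        ,   1.        ]]), 'R': array([[-0.81826483,  0.57483577, -0.00255001],
       [ 0.35206209,  0.4976353 , -0.79272403],
       [-0.45441716, -0.64955596, -0.60957535]]), 't': array([ 0.45314073, -0.09856909,  1.48837244])}
top {'camera_matrix': array([[454.31946572,   0.        , 250.52651369],
       [  0.        , 454.31946572, 186.62578536],
       [  0.        ,   0.        ,   1.        ]]), 'R': array([[ 0.00206173, -0.99999614, -0.00186477],
       [-0.99132715, -0.00179881, -0.13140489],
       [ 0.13140103,  0.00211952, -0.99132703]]), 't': array([0.0106009 , 0.5680979 , 1.10939055])}
```

```bash
python3 -c "
import cv2,numpy as np
a=cv2.imread('pics/scene0.png');b=cv2.imread('pics/top0.png')
cv2.imwrite('pics/scene0b.png',cv2.resize(a,(800,600)));cv2.imwrite('pics/top0b.png',cv2.resize(b,(800,600)))"
```

```text
(no output)
```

View pics/scene0b.png

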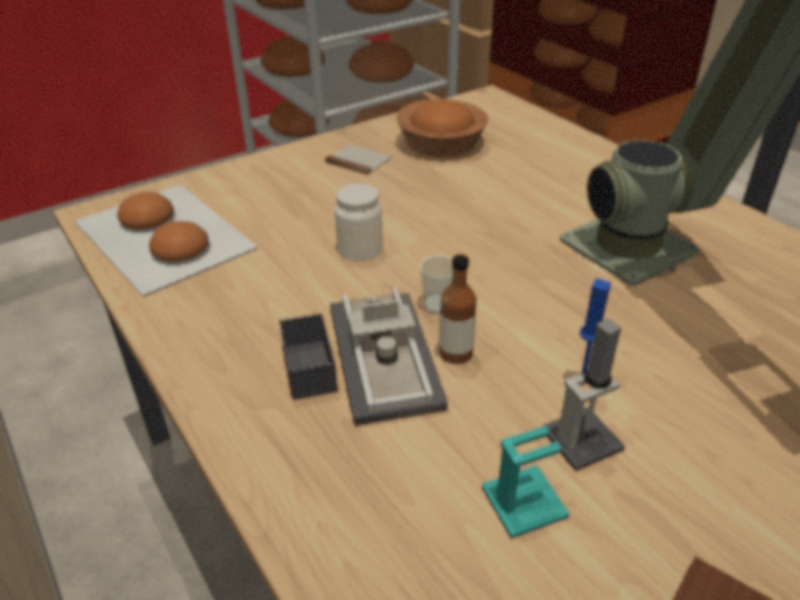

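View pics/top0b.png

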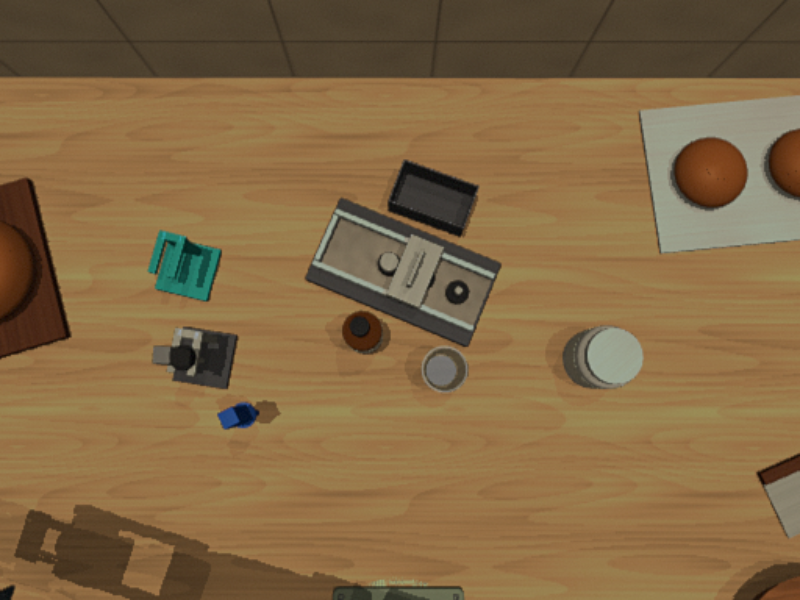

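Scene view: the grey probe hangs in the grey fork at about (603,350), with the blue probe behind it at (597,310) and the turquoise fork at (525,480). Top view: the grey probe and fork are at (180,357), blue is at (238,415), turquoise at (185,265). The guard at (417,270) sits over the middle stud place, the bar end (+y) is at the left, and studs show at (388,263) and (457,291).

```bash
cat > h.py <<'E'
import numpy as np,cv2
def load(n): return np.load(n)
def cloud(f):
    d=f['d'];K=f['camera_matrix'];v,u=np.indices(d.shape)
    c=np.stack([(u-K[0,2])/K[0,0]*d,(v-K[1,2])/K[1,1]*d,d],-1)
    P=(c-f['t'])@f['R']; P[d<=0]=np.nan; return P
E
python3 - <<'E'
from h import *
np.set_printoptions(precision=4,suppress=True)
for n in ["top0","scene0"]:
    f=load(n+".npz");P=cloud(f);z=P[...,2];p=f['p'].astype(int)
    hsv=cv2.cvtColor(f['p'],cv2.COLOR_RGB2HSV)
    x,y=P[...,0],P[...,1]
    print(n)
    m=(z>0.015)&(x>0.2)&(x<0.75)&(y>-0.35)&(y<0.5)
    k,l,s,c=cv2.connectedComponentsWithStats(m.astype(np.uint8))
    for i in range(1,k):
        if s[i,4]>25:
            q=P[l==i]; r=cv2.minAreaRect((q[:,:2]*1000).astype(np.float32))
            print('px*1.56',c[i]*1.5625,'n',s[i,4],'zmax',np.percentile(q[:,2],98),'rect',r)
    # colour of tall stuff
    blue=(hsv[...,0]>105)&(hsv[...,0]<130)&(hsv[...,1]>150)&(z>0.01)
    q=P[blue];print('blue',len(q),np.nanmin(q,0),np.nanmax(q,0))
    m=(z>0.205)&(z<0.24)&(x>0.2)&(x<0.6)&(y>0.1)&(y<0.45)&~blue
    q=P[m];print('handle top',len(q),q.mean(0),q[:,2].std(),cv2.minAreaRect((q[:,:2]*1000).astype(np.float32)))
E
```

```text
top0
px*1.56 [433.9384 206.6439] n 476 zmax 0.06857598173371804 rect ((723.697265625, -54.35980224609375), (130.09503173828125, 76.07975006103516), 70.21922302246094)
px*1.56 [402.9605 270.9654] n 6469 zmax 0.0745874800604641 rect ((606.0947265625, -6.1479949951171875), (290.5716247558594, 150.35719299316406), 67.37907409667969)
px*1.56 [171.5832 251.3939] n 482 zmax 0.12870278279373049 rect ((616.9623413085938, 357.5145263671875), (67.90673828125, 69.91209411621094), 67.25365447998047)
px*1.56 [362.1101 331.3753] n 561 zmax 0.20282874072219045 rect ((498.48321533203125, 55.53868865966797), (57.92892837524414, 57.83871841430664), 0.5399059057235718)
px*1.56 [601.8485 356.9417] n 1606 zmax 0.1339265463710358 rect ((462.3055114746094, -308.3589172363281), (94.21823120117188, 83.06607818603516), 0.7558212280273438)
px*1.56 [182.3402 350.8618] n 698 zmax 0.22683533218486268 rect ((470.2743835449219, 318.49554443359375), (45.949462890625, 73.60807800292969), 81.87383270263672)
px*1.56 [446.6746 367.4043] n 382 zmax 0.09360201755559813 rect ((443.79296875, -68.83828735351562), (70.16257476
[... 937 characters left out ...]
.56 [384.8161 355.6724] n 4336 zmax 0.09684212634669219 rect ((604.5516357421875, -6.39459228515625), (295.1472473144531, 150.76065063476562), 67.33616638183594)
px*1.56 [311.6894 345.0591] n 746 zmax 0.06637325584391561 rect ((722.9453125, -53.62184143066406), (136.77574157714844, 74.554931640625), 70.8878402709961)
px*1.56 [519.0432 461.6764] n 922 zmax 0.1272048341760324 rect ((569.9026489257812, 338.8267822265625), (167.207275390625, 68.32865905761719), 15.768621444702148)
blue 272 [ 0.0777 -0.05    0.086 ] [0.3909 0.2469 0.206 ]
handle top 205 [0.4581 0.3188 0.2182] 0.006994810763907915 ((419.8934326171875, 277.255615234375), (147.15357971191406, 31.501972198486328), 48.141849517822266)
```

```bash
python3 - <<'E'
import cv2,numpy as np
a=cv2.imread('pics/top0.png');b=cv2.imread('pics/scene0.png')
A=cv2.resize(a[130:290,85:335],(800,512),interpolation=cv2.INTER_CUBIC)
B=cv2.resize(b[170:350,300:410],(360,590),interpolation=cv2.INTER_CUBIC)
cv2.imwrite('pics/c1.png',A);cv2.imwrite('pics/c2.png',B)
E
```

```text
(no output)
```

View pics/c1.png

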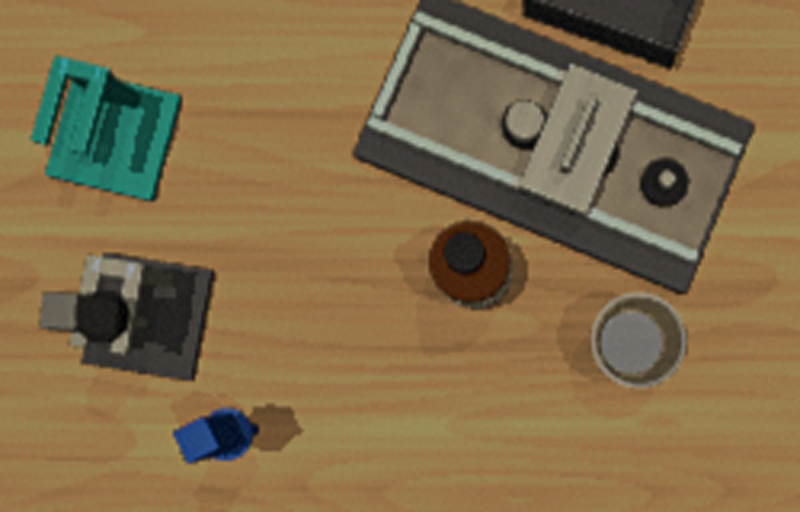

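View pics/c2.png

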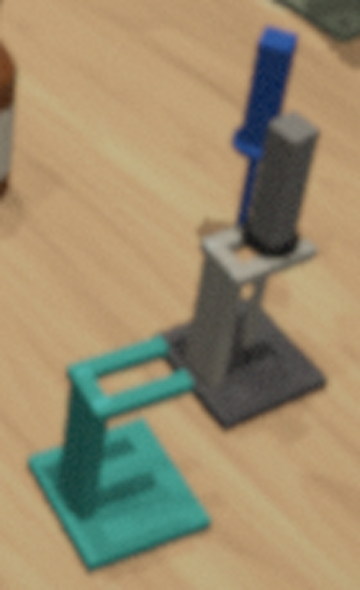

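The crops confirm it: the grey probe in the grey fork is the one to take (blue and turquoise are look-alikes). The left stud (+60) is the large one, the right stud (-60) is the small one, and the medium is under the guard. Next I refine the numbers.

```bash
python3 - <<'E'
from h import *
np.set_printoptions(precision=1,suppress=True)
yaw=np.deg2rad(67.37-90);ex=np.array([np.cos(yaw),np.sin(yaw)]);ey=np.array([-ex[1],ex[0]])
O=np.array([605.6,-6.2])-35*ey;print('O',O,'ey',ey)
for n in ["top0","scene0"]:
    f=load(n+".npz");P=cloud(f)*1000;z=P[...,2]
    L=np.stack([(P[...,:2]-O)@ex,(P[...,:2]-O)@ey,z],-1)
    print(n)
    for c in (60,-60):
        m=(abs(L[...,0])<22)&(abs(L[...,1]-c)<20)&(z>47)&(z<62); q=L[m];print('stud',c,len(q),np.median(q,0),q.mean(0),q.max(0)-q.min(0))
    m=(abs(L[...,0])<60)&(abs(L[...,1])<60)&(z>64)&(z<76);q=L[m];print('roof',cv2.minAreaRect(q[:,:2].astype(np.float32)),np.median(q[:,2]))
    m=(abs(L[...,0])<60)&(abs(L[...,1])<60)&(z>88)&(z<115);q=L[m];print('tab',len(q),q.mean(0),q.min(0),q.max(0))
    x,y=P[...,0],P[...,1]
    m=(abs(x-455)<35)&(abs(y-315)<40)&(z>215)&(z<235);q=P[m];print('htop',len(q),q.mean(0),cv2.minAreaRect(q[:,:2].astype(np.float32)))
    m=(abs(x-455)<50)&(abs(y-315)<50)&(z>140)&(z<210);q=P[m];print('handle sides',len(q),q.mean(0),q.min(0),q.max(0))
    m=(abs(x-465)<60)&(abs(y-310)<60)&(z>115)&(z<130);q=P[m];print('prongs',len(q),q.mean(0),q.min(0),q.max(0),cv2.minAreaRect(q[:,:2].astype(np.float32)))
    m=(abs(x-465)<90)&(abs(y-300)<80)&(z>7)&(z<18);q=P[m];print('base',len(q),q.mean(0),cv2.minAreaRect(q[:,:2].astype(np.float32)))
    m=(abs(x-375)<50)&(abs(y-230)<50)&(z>150)&(z<230);q=P[m];print('blue',len(q),q.mean(0),q.min(0),q.max(0))
E
```

```text
O [592.1 -38.5] ey [0.4 0.9]
top0
stud 60 113 [-0.4 59.3 56.3] [-0.3 59.6 56. ] [28.1 29.2 12.8]
stud -60 18 [ -0.5 -59.4  56.7] [ -0.3 -59.7  56.3] [11.1 10.1 10. ]
roof ((0.8160285949707031, 15.56297492980957), (104.7385482788086, 55.957515716552734), 0.012616987340152264) 71.278436203852
tab 71 [ -0.6  15.2 104.1] [-29.7  12.3  88.7] [ 29.6  18.6 109.4]
htop 149 [458.8 317.6 224.5] ((458.89361572265625, 318.9966735839844), (25.389013290405273, 23.194805145263672), 89.1798095703125)
handle sides 112 [457.3 307.9 177. ] [445.8 305.8 140.2] [470.4 324.1 208.8]
prongs 281 [473.  312.3 125.1] [432.3 291.8 115.4] [501.4 341.7 129.8] ((467.5399169921875, 317.2995910644531), (42.80849075317383, 65.88300323486328), 81.87383270263672)
base 833 [458.  306.2  12.4] ((460.97650146484375, 301.1471252441406), (176.77227783203125, 138.15237426757812), 3.1229052543640137)
blue 196 [375.4 228.1 196.1] [359.9 216.  153. ] [389.5 246.3 210.6]
scene0
stud 60 95 [ 0.1 64.5 54.9] [-0.1 62.5 54.5] [27.3 34.6 11.7]
stud -60 15 [  0.4 -59.1  54. ] [  0.1 -59.8  53.5] [ 9.6 12.9  5.1]
roof ((-0.6432342529296875, 16.547866821289062), (103.91462707519531, 59.08007049560547), 0.01878449320793152) 70.8382342508835
tab 145 [ 0.7 17.  98.3] [-30.4   9.5  88.1] [ 29.5  23.6 107.9]
htop 135 [460.3 321.6 222.7] ((458.1799011230469, 319.91552734375), (25.138376235961914, 25.62375831604004), 87.72515869140625)
handle sides 387 [464.5 324.1 175.5] [445. 307. 140.] [472.  333.1 209.9]
prongs 322 [478.8 322.3 123.5] [436.2 292.2 115.4] [502.6 343.4 130. ] ((467.1874084472656, 317.6827392578125), (44.320560455322266, 68.46089172363281), 81.0562973022461)
base 837 [465.7 330.6  11.7] ((463.4465026855469, 319.0489196777344), (91.79511260986328, 91.94667053222656), 81.55259704589844)
blue 282 [380.3 236.5 183.2] [359.2 220.4 150.2] [390.8 248.1 206.6]
```

```bash
cat >> h.py <<'E'
from cell import *
from scipy.spatial.transform import Rotation as Ro
np.set_printoptions(precision=1,suppress=True)
ex=np.array([np.cos(np.deg2rad(-22.63)),np.sin(np.deg2rad(-22.63))]);ey=np.array([-ex[1],ex[0]]);O=np.array([592.1,-38.5])
def pl(x,y): return O+x*ex+y*ey
def go(*targets,yaw=88.5):
    s=read_state();R=Ro.from_euler('xyz',s['tool_rot']);p=s['tool_pos']*1000
    T=Ro.from_euler('xyz',[np.pi,0,np.deg2rad(yaw)])
    print('t',s['time_s'],'tcp',p,'rpy',np.rad2deg(s['tool_rot']),'F',s['wrist_force'],'gap',s['finger_gap'],'grip',s['grasp_force'],'j6',s['joint_positions'][5])
    for t in targets: print(t,'->',R.inv().apply(np.array(t,float)-p),'turn',np.rad2deg((R.inv()*T).as_rotvec()))
E
python3 -c "
from h import *
go([458.5,319,300],[458.5,319,157])"
```

```text
t 0.1 tcp [156.4 552.9 213.2] rpy [-179.9   -0.   164.2] F [-0.6 -0.1  0.5] gap 0.9990898840975917 grip 0.0 j6 -0.01997407515107085
[458.5, 319, 300] -> [-354.3 -142.9  -86.6] turn [-0.1  0.1 75.7]
[458.5, 319, 157] -> [-354.3 -142.7   56.4] turn [-0.1  0.1 75.7]
```

Request:
play_rows --pt "0 0 -86 0 0 0 0" --pt "0 0 -86 0 0 0 0" --pt "0 0 -86 0 0 0 0" --pt "-354 -143 -86 0 0 75.7 0" --pt "-354 -143 -86 0 0 75.7 0" --pt "-354 -143 -86 0 0 75.7 0" --pt "-354 -143 -86 0 0 75.7 0" --pt "-354 -143 -86 0 0 75.7 0" --pt "-354 -143 -86 0 0 75.7 0" --pt "-354 -143 -86 0 0 75.7 0" --pt "-354 -143 -86 0 0 75.7 0" --pt "-354 -143 -86 0 0 75.7 0" --pt "-354 -143 -86 0 0 75.7 0" --pt "-354 -143 -86 0 0 75.7 0" --pt "-354 -143 -86 0 0 75.7 0" --pt "-354 -143 -86 0 0 75.7 0" --pt "-354 -143 -86 0 0 75.7 0"

```text
time_s: 1.52
tool_pos: [0.4578, 0.3195, 0.2998]
tool_rot: [-3.141, 0.0, 1.547]
wrist_force: [0.4, -0.7, 0.2]
finger_gap: 0.998
grasp_force: 0.0
```

```bash
python3 -c "
from h import *
go([458.5,319,300],[458.5,319,157])
c=calibration('wrist');p,d=capture('wrist');cv2.imwrite('pics/w1.png',p[:,:,::-1])
P=cloud(dict(d=d,**c))*1000
for lo,hi in((216,240),(118,131)):
  m=(abs(P[...,0]-465)<55)&(abs(P[...,1]-315)<40)&(P[...,2]>lo)&(P[...,2]<hi);q=P[m];print(len(q),q.mean(0),cv2.minAreaRect(q[:,:2].astype(np.float32)))
"
```

```text
t 1.5167 tcp [457.8 319.5 299.8] rpy [-180.     0.    88.6] F [ 0.4 -0.7  0.2] gap 0.9976219869703135 grip 0.0 j6 0.6125112676147001
[458.5, 319, 300] -> [-0.5  0.7 -0.2] turn [-0.   0.   0.1]
[458.5, 319, 157] -> [ -0.5   0.7 142.8] turn [-0.   0.   0.1]
962 [456.4 320.  224.3] ((455.8527526855469, 318.6394348144531), (24.551654815673828, 24.602285385131836), 88.51895904541016)
1276 [471.4 320.8 125.4] ((465.0557556152344, 316.98138427734375), (42.40430450439453, 65.98844909667969), 81.0422592163086)
```

View pics/w1.png

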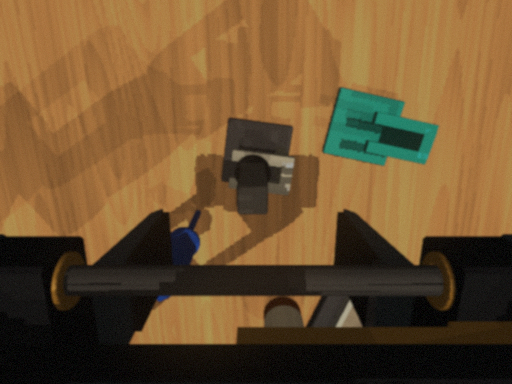

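The wrist picture shows the grey probe in its grey fork at (252,170), between the fingers, with blue at (183,245) outside them and turquoise at (385,130). Heights and sizes match, so I go down and grip.

Request:
play_rows --pt "0 0 40 0 0 0 0" --pt "0 0 75 0 0 0 0" --pt "0 0 105 0 0 0 0" --pt "0 0 125 0 0 0 0" --pt "0 0 138 0 0 0 0" --pt "0 0 143 0 0 0 0" --pt "0 0 143 0 0 0 0" --pt "0 0 143 0 0 0 1" --pt "0 0 143 0 0 0 1" --pt "0 0 143 0 0 0 1" --pt "0 0 143 0 0 0 1" --pt "0 0 143 0 0 0 1" --pt "0 0 143 0 0 0 1" --pt "0 0 143 0 0 0 1" --pt "0 0 143 0 0 0 1" --pt "0 0 143 0 0 0 1" --pt "0 0 143 0 0 0 1" --pt "0 0 143 0 0 0 1" --pt "0 0 143 0 0 0 1"

```text
time_s: 3.15
tool_pos: [0.4581, 0.3193, 0.1568]
tool_rot: [-3.141, 0.0, 1.545]
wrist_force: [0.2, 0.9, -0.1]
finger_gap: 0.262
grasp_force: 30.0
```

```bash
python3 -c "
from h import *
w=list(pl(0,-16))
go([457.8,319.5,285],[590,150,285],w+[285],w+[222])"
```

```text
t 3.15 tcp [458.1 319.3 156.8] rpy [-180.     0.    88.5] F [ 0.2  0.9 -0.1] gap 0.2623577569719608 grip 29.998076856136322 j6 0.614083548300124
[457.8, 319.5, 285] -> [   0.2   -0.4 -128.2] turn [-0.  0.  0.]
[590, 150, 285] -> [-165.8  136.2 -128.2] turn [-0.  0.  0.]
[np.float64(585.9435414128217), np.float64(-53.26814198416166), 285] -> [-369.1  137.5 -128.2] turn [-0.  0.  0.]
[np.float64(585.9435414128217), np.float64(-53.26814198416166), 222] -> [-369.1  137.5  -65.2] turn [-0.  0.  0.]
```

Request:
play_rows --pt "0 0 -10 0 0 0 1" --pt "0 0 -40 0 0 0 1" --pt "0 0 -80 0 0 0 1" --pt "0 0 -115 0 0 0 1" --pt "0 0 -128 0 0 0 1" --pt "-20 16 -128 0 0 0 1" --pt "-45 38 -128 0 0 0 1" --pt "-75 62 -128 0 0 0 1" --pt "-105 87 -128 0 0 0 1" --pt "-135 112 -128 0 0 0 1" --pt "-166 136 -128 0 0 0 1" --pt "-205 137 -128 0 0 0 1" --pt "-245 137 -128 0 0 0 1" --pt "-285 137 -128 0 0 0 1" --pt "-320 137 -128 0 0 0 1" --pt "-347 137 -128 0 0 0 1" --pt "-363 137 -128 0 0 0 1" --pt "-369 137.5 -128 0 0 0 1" --pt "-369 137.5 -128 0 0 0 1" --pt "-369 137.5 -128 0 0 0 1"

```text
time_s: 4.82
tool_pos: [0.5861, -0.0525, 0.2852]
tool_rot: [3.141, -0.001, 1.545]
wrist_force: [-0.9, 1.2, -1.7]
finger_gap: 0.262
grasp_force: 30.0
```

```bash
python3 -c "
from h import *
w=list(pl(0,-16))
go(w+[222])
for n in ('wrist','scene'):
  c=calibration(n);p,d=capture(n);cv2.imwrite(f'pics/{n}2.png',p[:,:,::-1]);np.savez(n+'2.npz',p=p,d=d,**c)
  P=cloud(dict(d=d,**c))*1000
  L=P.copy();L[...,:2]=np.stack([(P[...,:2]-O)@ex,(P[...,:2]-O)@ey],-1)
  for zz in range(145,230,10):
    m=(np.hypot(L[...,0],L[...,1]+16)<30)&(abs(L[...,2]-zz)<5);q=P[m]
    if len(q):print(n,zz,len(q),np.median(q,0),L[m].min(0),L[m].max(0))
  m=(abs(L[...,0])<60)&(abs(L[...,1])<60)&(L[...,2]>64)&(L[...,2]<76);q=L[m]
  if len(q)>9:print('roof',cv2.minAreaRect(q[:,:2].astype(np.float32)))
a=cv2.imread('pics/scene2.png');b=cv2.imread('pics/wrist2.png')
cv2.imwrite('pics/v2.png',np.hstack([cv2.resize(a[100:290,170:360],(400,400)),cv2.resize(b,(400,300)).copy() if 0 else cv2.copyMakeBorder(cv2.resize(b,(400,300)),0,100,0,0,0)]))
"
```

```text
t 4.8167 tcp [586.1 -52.5 285.2] rpy [180.   -0.1  88.5] F [-0.9  1.2 -1.7] gap 0.2616885161913525 grip 29.998182356357574 j6 -0.08337397392796414
[np.float64(585.9435414128217), np.float64(-53.26814198416166), 222] -> [-0.8 -0.2 63.2] turn [ 0.  -0.1 -0. ]
wrist 155 18 [585.2 -49.4 155.3] [ -5.4 -16.2 151.7] [  2.4 -11.7 158.8]
wrist 165 26 [585.2 -49.2 164.7] [ -5.4 -15.9 160.3] [  2.3 -11.7 169.6]
wrist 175 30 [585.2 -49.2 174.9] [ -5.4 -15.8 170.2] [  2.3 -11.7 179.7]
wrist 185 29 [584.7 -49.3 185. ] [ -5.4 -15.4 180.1] [  1.9 -11.6 189.8]
wrist 195 33 [585.6 -49.3 194.7] [ -5.4 -15.1 190. ] [  1.8 -11.7 200. ]
wrist 205 6 [585.6 -49.2 200.4] [ -4.7 -14.1 200.3] [  0.5 -11.9 201.8]
roof ((-1.3646621704101562, 13.742897033691406), (56.16981887817383, 104.06765747070312), 89.91502380371094)
scene 155 11 [588.3 -50.1 155.7] [ -5.3 -17.  151.2] [  3.6  -7.4 159.3]
scene 165 11 [587.6 -49.1 165.1] [ -2.2 -13.8 160.5] [  3.2  -8.7 168.8]
scene 175 9 [588.8 -49.1 175.4] [ -2.6 -14.4 170.4] [  2.8  -9.7 179.5]
scene 185 9 [587.2 -49.1 183.1] [ -2.7 -16.9 180.9] [  2.7  -8.4 188.7]
scene 195 14 [587.6 -49.8 196. ] [ -3.6 -18.  190.2] [  3.6  -6.9 199.9]
scene 205 11 [588.3 -49.4 205.8] [ -3.2 -16.  201.7] [  3.9  -8.5 208.2]
scene 215 15 [588.1 -49.4 216.6] [ -3.7 -14.7 210.1] [  4.   -7.6 219.2]
scene 225 13 [588.6 -49.6 225.8] [ -4.2 -15.  220.6] [  3.3  -7.4 229.1]
roof ((-1.0381736755371094, 14.94502067565918), (104.54806518554688, 61.93058776855469), 0.08938699215650558)
```

View pics/v2.png

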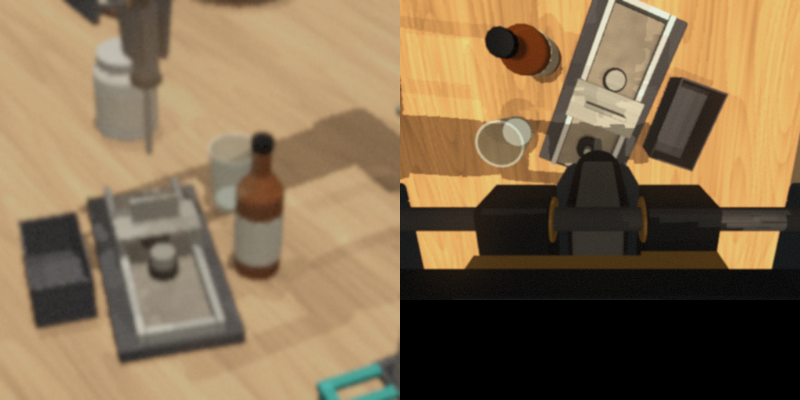

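The probe hangs straight in the grip, with its tip above the -y side of the guard. Next I go down and push.

Request:
play_rows --pt "0 0 35 0 0 0 1" --pt "0 0 58 0 0 0 1" --pt "0 0 63 0 0 0 1" --pt "0 0 63 0 0 0 1" --pt "9.3 3.6 63 0 0 0 1" --pt "16.8 6.5 63 0 0 0 1" --pt "20.5 7.9 63 0 0 0 1" --pt "24.3 9.4 63 0 0 0 1" --pt "29.9 11.5 63 0 0 0 1" --pt "37.3 14.4 63 0 0 0 1" --pt "46.6 18 63 0 0 0 1" --pt "56 21.6 63 0 0 0 1" --pt "65.3 25.2 63 0 0 0 1" --pt "74.6 28.8 63 0 0 0 1" --pt "84 32.5 63 0 0 0 1" --pt "93.3 36.1 63 0 0 0 1" --pt "102.6 39.7 63 0 0 0 1" --pt "110 42.6 63 0 0 0 1" --pt "115.7 44.7 63 0 0 0 1" --pt "119.4 46.2 63 0 0 0 1"

```text
time_s: 6.58
tool_pos: [0.6356, 0.0659, 0.2218]
tool_rot: [-3.141, -0.0, 1.545]
wrist_force: [-0.2, -1.5, -1.0]
finger_gap: 0.264
grasp_force: 30.0
```

Request:
play_rows --pt "0.5 0.2 0 0 0 0 1" --pt "0.9 0.4 0 0 0 0 1" --pt "1.4 0.5 0 0 0 0 1" --pt "1.9 0.7 0 0 0 0 1" --pt "1.9 0.7 0 0 0 0 1"

```text
time_s: 7.0
tool_pos: [0.6358, 0.0666, 0.2219]
tool_rot: [-3.141, -0.0, 1.544]
wrist_force: [-0.0, -0.8, -0.9]
finger_gap: 0.261
grasp_force: 30.0
```

Request:
play_rows --pt "0.9 0.4 0 0 0 0 1" --pt "1.9 0.7 0 0 0 0 1" --pt "2.8 1.1 0 0 0 0 1" --pt "2.8 1.1 0 0 0 0 1" --pt "2.8 1.1 0 0 0 0 1"

```text
time_s: 7.42
tool_pos: [0.6371, 0.0697, 0.2219]
tool_rot: [-3.141, -0.0, 1.545]
wrist_force: [-0.9, -0.9, -1.2]
finger_gap: 0.257
grasp_force: 30.0
```

```bash
cat > chk.py <<'E'
from h import *
s=read_state();print((s['tool_pos'][:2]*1000-O)@np.array([ex,ey]).T,s['wrist_force'])
for n in ('scene','top'):
  c=calibration(n);p,d=capture(n);cv2.imwrite(f'pics/{n}3.png',p[:,:,::-1])
  P=cloud(dict(d=d,**c))*1000
  L=P.copy();L[...,:2]=np.stack([(P[...,:2]-O)@ex,(P[...,:2]-O)@ey],-1)
  m=(abs(L[...,0])<60)&(abs(L[...,1]-100)<70)&(L[...,2]>64)&(L[...,2]<76);q=L[m]
  if len(q)>9:print('roof',len(q),cv2.minAreaRect(q[:,:2].astype(np.float32)))
  for c in (60,0,-60):
    m=(abs(L[...,0])<22)&(abs(L[...,1]-c)<20)&(L[...,2]>50)&(L[...,2]<62);q=L[m]
    if len(q):print('stud',c,len(q),q.mean(0),np.ptp(q,0))
E
python3 chk.py
```

```text
[ -0.1 117.2] [-0.9 -0.9 -1.2]
roof 569 ((-0.8135757446289062, 124.43616485595703), (104.24649047851562, 61.15370559692383), 0.4734262526035309)
stud 60 41 [ 3.3 56.4 56. ] [19.8 26.3  7.4]
stud 0 38 [-0.8  1.6 54.8] [18.2 22.1  8.3]
stud -60 15 [  0.  -59.4  53.8] [9.7 9.1 5.7]
roof 22 ((27.024017333984375, 101.50148010253906), (12.44735336303711, 49.5810432434082), 83.26445770263672)
stud 60 5 [-4.  72.1 55.1] [4.9 4.6 7.6]
stud 0 49 [-0.  -0.2 56.6] [18.8 18.9 10. ]
stud -60 18 [  0.2 -60.1  56.2] [11.1 10.1  7.9]
```

Request:
play_rows --pt "0.5 0.2 0 0 0 0 1" --pt "0.9 0.4 0 0 0 0 1" --pt "0.9 0.4 0 0 0 0 1"

```text
time_s: 7.77
tool_pos: [0.6373, 0.07, 0.2219]
tool_rot: [-3.141, 0.001, 1.545]
wrist_force: [-2.4, -2.8, -0.9]
finger_gap: 0.263
grasp_force: 30.0
```

Request:
play_rows --pt "0.5 0.2 0 0 0 0 1" --pt "0.9 0.4 0 0 0 0 1" --pt "0.9 0.4 0 0 0 0 1"

```text
time_s: 8.02
tool_pos: [0.6375, 0.0707, 0.2219]
tool_rot: [-3.14, 0.002, 1.545]
wrist_force: [-3.7, -3.7, 0.2]
finger_gap: 0.266
grasp_force: 30.0
```

Request:
play_rows --pt "0.5 0.2 0 0 0 0 1" --pt "0.9 0.4 0 0 0 0 1" --pt "0.9 0.4 0 0 0 0 1"

```text
time_s: 8.27
tool_pos: [0.6376, 0.0717, 0.2219]
tool_rot: [-3.139, 0.001, 1.545]
wrist_force: [-3.3, -4.2, 0.3]
finger_gap: 0.261
grasp_force: 30.0
```

The force rises against the stop, so the guard is open. I back off over the large stud and check the probe's tilt.

Request:
play_rows --pt "-3 -1.2 0 0 0 0 1" --pt "-15 -5.8 0 0 0 0 1" --pt "-35 -13.5 0 0 0 0 1" --pt "-50 -19.3 0 0 0 0 1" --pt "-55.5 -21.5 0 0 0 0 1" --pt "-55.5 -21.5 0 0 0 0 1" --pt "-55.5 -21.5 0 0 0 0 1"

```text
time_s: 8.85
tool_pos: [0.616, 0.0173, 0.2223]
tool_rot: [3.14, -0.001, 1.543]
wrist_force: [-0.6, 0.4, -1.8]
finger_gap: 0.262
grasp_force: 30.0
```

```bash
cat > tip.py <<'E'
from h import *
import sys
s=read_state();t=s['tool_pos']*1000
print('tcp',t,'local',(t[:2]-O)@np.array([ex,ey]).T,'F',s['wrist_force'],'rpy',np.rad2deg(s['tool_rot']))
for n in ('scene','wrist'):
  c=calibration(n);p,d=capture(n);cv2.imwrite(f'pics/{n}4.png',p[:,:,::-1])
  P=cloud(dict(d=d,**c))*1000
  L=P.copy();L[...,:2]=np.stack([(P[...,:2]-O)@ex,(P[...,:2]-O)@ey],-1)
  for a in range(5):
    zz=t[2]-137+10+a*20
    m=(np.hypot(P[...,0]-t[0],P[...,1]-t[1])<16)&(abs(P[...,2]-zz)<9);q=P[m]
    if len(q):print(n,zz-t[2],len(q),np.median(q,0)-t)
  m=(abs(L[...,0])<60)&(abs(L[...,1]-100)<70)&(L[...,2]>64)&(L[...,2]<76);q=L[m]
  if len(q)>9:print('roof',len(q),cv2.minAreaRect(q[:,:2].astype(np.float32)))
E
python3 tip.py
```

```text
tcp [616.   17.3 222.3] local [ 0.6 60.7] F [-0.6  0.4 -1.8] rpy [179.9  -0.1  88.4]
scene -127.0 18 [   1.8    1.  -127. ]
scene -107.0 22 [   2.2    1.1 -108.9]
scene -87.0 22 [  1.3   2.5 -88.1]
scene -67.0 23 [  1.4   1.4 -70.1]
scene -47.0 11 [  2.1   1.9 -49.8]
roof 565 ((-0.6829757690429688, 126.04329681396484), (60.357643127441406, 104.1111068725586), 89.9030532836914)
wrist -127.0 37 [  -0.3    2.1 -125.5]
wrist -107.0 51 [  -1.2    2.1 -107. ]
wrist -87.0 35 [ -0.4   2.5 -91.1]
roof 6043 ((-1.2899360656738281, 123.41250610351562), (56.04758834838867, 104.2729263305664), 89.84451293945312)
```

Request:
play_rows --pt "0 0 15 0 0 0 1" --pt "0 0 23 0 0 0 1" --pt "0 0 27 0 0 0 1" --pt "0 0 27 0 0 0 1"

```text
time_s: 9.28
tool_pos: [0.615, 0.0179, 0.1934]
tool_rot: [-3.139, -0.0, 1.545]
wrist_force: [0.4, -0.4, -1.5]
finger_gap: 0.262
grasp_force: 30.0
```

Request:
play_rows --pt "0 0 1.5 0 0 0 1" --pt "0 0 3 0 0 0 1" --pt "0 0 4.5 0 0 0 1" --pt "0 0 6 0 0 0 1" --pt "0 0 6 0 0 0 1"

```text
time_s: 9.7
tool_pos: [0.616, 0.0175, 0.1894]
tool_rot: [3.14, -0.0, 1.545]
wrist_force: [0.3, 0.7, 1.6]
finger_gap: 0.262
grasp_force: 30.0
```

Request:
play_rows --pt "0 0 1 0 0 0 1" --pt "0 0 2 0 0 0 1" --pt "0 0 3 0 0 0 1" --pt "0 0 3 0 0 0 1" --pt "0 0 3 0 0 0 1"

```text
time_s: 10.12
tool_pos: [0.616, 0.0175, 0.1863]
tool_rot: [3.14, -0.0, 1.545]
wrist_force: [0.7, 1.3, 2.1]
finger_gap: 0.259
grasp_force: 30.0
```

Request:
play_rows --pt "0 0 0.3 0 0 0 1" --pt "0 0 0.3 0 0 0 1" --pt "0 0 0.3 0 0 0 1" --pt "0 0 0.3 0 0 0 1" --pt "0 0 0.3 0 0 0 1"

```text
time_s: 10.53
tool_pos: [0.6159, 0.0174, 0.1858]
tool_rot: [3.141, -0.0, 1.545]
wrist_force: [0.9, 0.0, 2.5]
finger_gap: 0.259
grasp_force: 30.0
```

```bash
python3 tip.py; python3 - <<'E'
from h import *
a=cv2.imread('pics/scene4.png');b=cv2.imread('pics/wrist4.png')
cv2.imwrite('pics/v4.png',np.hstack([cv2.resize(a[150:290,190:330],(400,400)),cv2.copyMakeBorder(cv2.resize(b,(400,300)),0,100,0,0,0)]))
E
```

```text
tcp [615.9  17.4 185.8] local [ 0.5 60.8] F [0.9 0.  2.5] rpy [180.   -0.   88.5]
scene -127.0 24 [   1.9   -1.  -134.5]
scene -107.0 15 [   2.7    1.9 -108.2]
scene -87.0 17 [  1.7   1.  -87.1]
scene -67.0 22 [  2.8   1.5 -67. ]
scene -47.0 14 [  1.    2.  -50.9]
roof 575 ((-0.49242401123046875, 107.82125091552734), (104.86471557617188, 95.60961151123047), 1.0046988725662231)
wrist -127.0 174 [  -2.3    1.6 -135.6]
wrist -107.0 52 [  -0.5    1.9 -106.3]
wrist -87.0 36 [ -0.9   2.3 -90.5]
roof 7657 ((-1.3562965393066406, 105.10928344726562), (92.74185943603516, 104.16584014892578), 89.77723693847656)
```

View pics/v4.png

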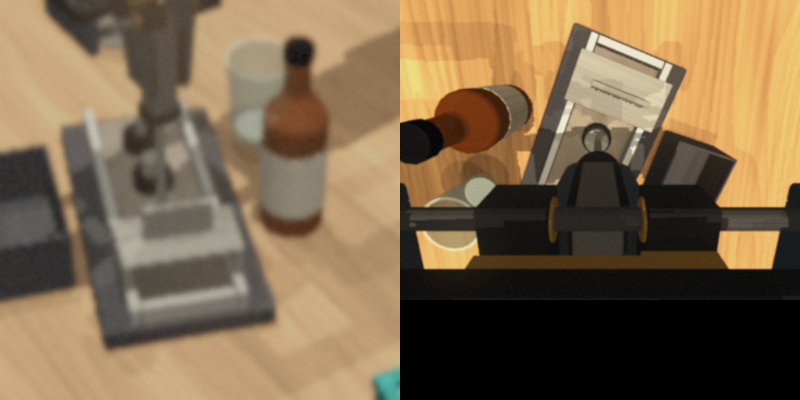

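Wrist view: the tip is on the middle of the large button at (597,135) and the guard is open. I hold, then rise.

Request:
play_rows --pt "0 0 0 0 0 0 1" --pt "0 0 0 0 0 0 1" --pt "0 0 0 0 0 0 1" --pt "0 0 0 0 0 0 1" --pt "0 0 0 0 0 0 1" --pt "0 0 0 0 0 0 1" --pt "0 0 0 0 0 0 1" --pt "0 0 0 0 0 0 1" --pt "0 0 0 0 0 0 1" --pt "0 0 -4 0 0 0 1" --pt "0 0 -14 0 0 0 1" --pt "0 0 -30 0 0 0 1" --pt "-6 -2.3 -36 0 0 0 1" --pt "-25 -9.6 -36 0 0 0 1" --pt "-44 -17 -36 0 0 0 1" --pt "-54 -20.8 -36 0 0 0 1" --pt "-56.2 -21.7 -36 0 0 0 1" --pt "-56.2 -21.7 -36 0 0 0 1" --pt "-56.2 -21.7 -36 0 0 0 1"

```text
time_s: 12.22
tool_pos: [0.5924, -0.038, 0.2215]
tool_rot: [-3.141, -0.001, 1.544]
wrist_force: [0.5, 0.9, -1.5]
finger_gap: 0.261
grasp_force: 30.0
```

```bash
python3 tip.py; python3 -c "
from h import *
go(list(pl(0,0.6))+[222.3])"
```

```text
tcp [592.4 -38.  221.5] local [0.  0.6] F [ 0.5  0.9 -1.5] rpy [-180.    -0.    88.5]
scene -127.0 17 [   2.4    0.  -126.2]
scene -107.0 22 [   1.7    1.2 -106.4]
scene -87.0 22 [  1.6   1.4 -87.2]
scene -67.0 18 [  1.9   1.6 -66.2]
scene -47.0 13 [  3.    3.1 -49.1]
roof 565 ((-0.8100547790527344, 124.8028564453125), (61.23174285888672, 104.28758239746094), 89.853515625)
wrist -127.0 34 [  -0.4    1.9 -125.2]
wrist -107.0 54 [  -0.9    2.1 -106.4]
wrist -87.0 33 [ -1.3   2.4 -90.1]
roof 6683 ((-1.3267593383789062, 123.3790283203125), (56.146995544433594, 103.97494506835938), 89.88163757324219)
t 12.3167 tcp [592.6 -37.6 221.5] rpy [-180.    -0.    88.5] F [-0.3 -0.  -1.4] gap 0.26050637081464406 grip 29.999277591705322 j6 -0.05745505296998633
[np.float64(592.3308671970192), np.float64(-37.94619467559394), 222.3] -> [-0.4 -0.3 -0.8] turn [-0. -0.  0.]
```

Request:
play_rows --pt "0 0 15 0 0 0 1" --pt "0 0 24 0 0 0 1" --pt "0 0 28 0 0 0 1" --pt "0 0 30 0 0 0 1" --pt "0 0 31.5 0 0 0 1" --pt "0 0 33 0 0 0 1" --pt "0 0 34.5 0 0 0 1" --pt "0 0 36 0 0 0 1" --pt "0 0 36 0 0 0 1" --pt "0 0 36 0 0 0 1"

```text
time_s: 13.15
tool_pos: [0.5924, -0.0381, 0.186]
tool_rot: [3.141, -0.001, 1.544]
wrist_force: [-1.9, 1.4, 3.3]
finger_gap: 0.264
grasp_force: 30.0
```

Request:
play_rows --pt "0 0 0 0 0 0 1" --pt "0 0 0 0 0 0 1" --pt "0 0 0 0 0 0 1" --pt "0 0 0 0 0 0 1" --pt "0 0 0 0 0 0 1" --pt "0 0 0 0 0 0 1"

```text
time_s: 13.65
tool_pos: [0.5924, -0.0382, 0.1857]
tool_rot: [3.142, -0.0, 1.545]
wrist_force: [-1.8, 1.2, 3.2]
finger_gap: 0.256
grasp_force: 30.0
```

```bash
python3 - <<'E'
from h import *
s=read_state();print(s['tool_pos'],s['wrist_force'])
b=capture('wrist')[0][:,:,::-1]
cv2.imwrite('pics/v5.png',cv2.resize(b[80:260,160:360],(640,576)))
E
```

```text
[ 0.6 -0.   0.2] [-1.8  1.2  3.2]
```

View pics/v5.png

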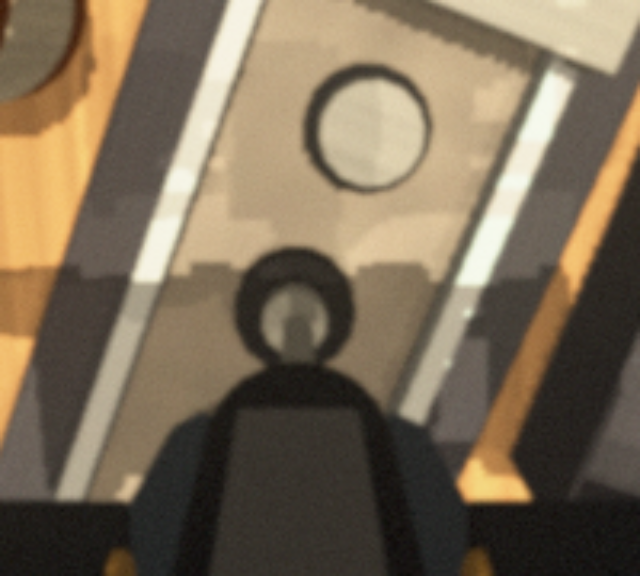

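The tip is on the medium button's middle at (297,318), and the force is near the bottom without jamming. I finish the hold and go to the small one.

Request:
play_rows --pt "0 0 0 0 0 0 1" --pt "0 0 0 0 0 0 1" --pt "0 0 0 0 0 0 1" --pt "0 0 0 0 0 0 1" --pt "0 0 0 0 0 0 1" --pt "0 0 -4 0 0 0 1" --pt "0 0 -14 0 0 0 1" --pt "0 0 -30 0 0 0 1" --pt "-6 -2.3 -36 0 0 0 1" --pt "-25 -9.6 -36 0 0 0 1" --pt "-44 -17 -36 0 0 0 1" --pt "-54 -20.8 -36 0 0 0 1" --pt "-56 -22 -36 0 0 0 1" --pt "-56 -22 -36 0 0 0 1" --pt "-56 -22 -36 0 0 0 1"

```text
time_s: 14.95
tool_pos: [0.5693, -0.0934, 0.2216]
tool_rot: [3.141, -0.0, 1.544]
wrist_force: [-0.1, 0.2, -1.1]
finger_gap: 0.268
grasp_force: 30.0
```

```bash
python3 tip.py; python3 -c "
from h import *
go(list(pl(0,-59.4))+[222.0])"
```

```text
tcp [569.3 -93.4 221.6] local [  0.1 -59.5] F [-0.1  0.2 -1.1] rpy [180.   -0.   88.5]
scene -127.0 15 [   1.5    2.5 -125.9]
scene -107.0 22 [   2.     0.9 -105.9]
scene -87.0 16 [  2.1   1.1 -86.3]
scene -67.0 17 [  1.2   1.4 -65.4]
scene -47.0 17 [  1.2   2.  -47. ]
roof 567 ((-0.8407058715820312, 125.487548828125), (104.58264923095703, 58.099609375), 0.4115026593208313)
wrist -127.0 37 [  -1.4    1.8 -125.6]
wrist -107.0 51 [  -0.5    2.  -106.8]
wrist -87.0 36 [ -0.5   2.3 -90.8]
roof 2180 ((12.933696746826172, 97.58450317382812), (92.8278579711914, 30.71106719970703), 21.01506805419922)
t 15.05 tcp [569.4 -93.  221.5] rpy [180.   -0.   88.5] F [-0.4  0.5 -2. ] gap 0.2616564846838252 grip 29.999213218688965 j6 -0.15671613430267015
[np.float64(569.2441474951005), np.float64(-93.32672711620015), 222.0] -> [-0.3 -0.1 -0.5] turn [ 0. -0.  0.]
```

Aligned. I press the smallest stud.

Request:
play_rows --pt "0 0 15 0 0 0 1" --pt "0 0 24 0 0 0 1" --pt "0 0 28 0 0 0 1" --pt "0 0 30 0 0 0 1" --pt "0 0 31.5 0 0 0 1" --pt "0 0 33 0 0 0 1" --pt "0 0 34.5 0 0 0 1" --pt "0 0 36 0 0 0 1" --pt "0 0 36 0 0 0 1" --pt "0 0 36 0 0 0 1"

```text
time_s: 15.88
tool_pos: [0.5689, -0.0935, 0.186]
tool_rot: [3.141, -0.0, 1.544]
wrist_force: [-1.4, 1.1, 2.1]
finger_gap: 0.263
grasp_force: 30.0
```

Request:
play_rows --pt "0 0 0 0 0 0 1" --pt "0 0 0 0 0 0 1" --pt "0 0 0 0 0 0 1" --pt "0 0 0 0 0 0 1" --pt "0 0 0 0 0 0 1"

```text
time_s: 16.3
tool_pos: [0.569, -0.0936, 0.1857]
tool_rot: [3.141, -0.0, 1.545]
wrist_force: [-2.3, 1.9, 2.8]
finger_gap: 0.267
grasp_force: 30.0
```

```bash
python3 - <<'E'
from h import *
s=read_state();print(s['tool_pos']*1000,s['wrist_force'])
b=capture('wrist')[0][:,:,::-1]
cv2.imwrite('pics/v6.png',cv2.resize(b[80:260,160:360],(640,576)))
E
```

```text
[569.  -93.6 185.7] [-2.3  1.9  2.8]
```

View pics/v6.png

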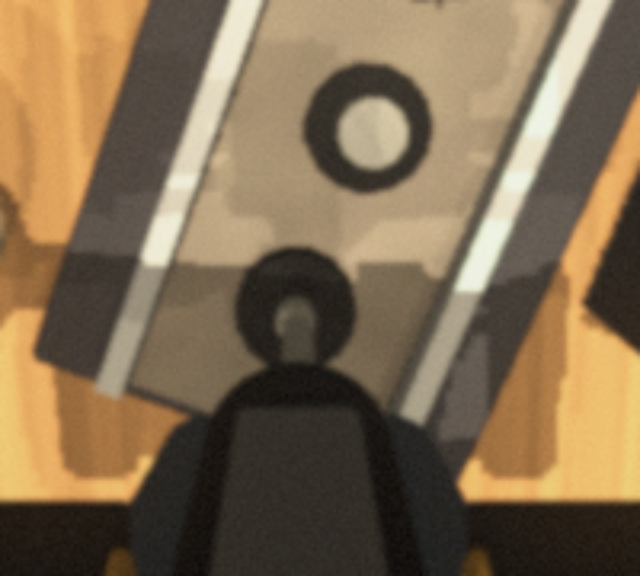

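The tip is on the small button at (295,318). I finish the hold, lift high, and travel back by the same route.

Request:
play_rows --pt "0 0 0 0 0 0 1" --pt "0 0 0 0 0 0 1" --pt "0 0 0 0 0 0 1" --pt "0 0 0 0 0 0 1" --pt "0 0 0 0 0 0 1" --pt "0 0 0 0 0 0 1" --pt "0 0 -4 0 0 0 1" --pt "0 0 -16 0 0 0 1" --pt "0 0 -45 0 0 0 1" --pt "0 0 -75 0 0 0 1" --pt "0 0 -99 0 0 0 1" --pt "0 0 -103 0 0 0 1" --pt "20 1 -103 0 0 0 1" --pt "55 3 -103 0 0 0 1" --pt "95 5 -103 0 0 0 1" --pt "135 8 -103 0 0 0 1" --pt "175 10 -103 0 0 0 1" --pt "215 13 -103 0 0 0 1" --pt "240 14 -103 0 0 0 1" --pt "244 15 -103 0 0 0 1"

```text
time_s: 18.02
tool_pos: [0.5905, 0.1541, 0.2868]
tool_rot: [-3.141, -0.001, 1.549]
wrist_force: [-0.3, -0.4, -1.5]
finger_gap: 0.263
grasp_force: 30.0
```

Request:
play_rows --pt "15 -12 0 0 0 0 1" --pt "40 -33 0 0 0 0 1" --pt "70 -57 0 0 0 0 1" --pt "100 -82 0 0 0 0 1" --pt "130 -107 0 0 0 0 1" --pt "150 -123 0 0 0 0 1" --pt "162 -133 0 0 0 0 1" --pt "166 -136.5 0 0 0 0 1" --pt "166 -136.5 0 0 0 0 1" --pt "166 -136.5 0 0 0 0 1" --pt "166 -136.5 0 0 0 0 1"

```text
time_s: 18.93
tool_pos: [0.4593, 0.3182, 0.2883]
tool_rot: [3.141, 0.001, 1.543]
wrist_force: [-0.0, 0.2, -0.1]
finger_gap: 0.262
grasp_force: 30.0
```

```bash
cat > fk.py <<'E'
from h import *
go([458.1,319.3,285],[458.1,319.3,156.8])
for n in ('wrist','scene'):
  c=calibration(n);p,d=capture(n);cv2.imwrite(f'pics/{n}7.png',p[:,:,::-1])
  P=cloud(dict(d=d,**c))*1000;t=read_state()['tool_pos']*1000
  m=(abs(P[...,0]-465)<55)&(abs(P[...,1]-315)<40)&(P[...,2]>118)&(P[...,2]<131);q=P[m];print(n,'prongs',len(q),cv2.minAreaRect(q[:,:2].astype(np.float32)))
  for a in range(5):
    zz=t[2]-137+10+a*20
    m=(np.hypot(P[...,0]-t[0],P[...,1]-t[1])<13)&(abs(P[...,2]-zz)<9);q=P[m]
    if len(q):print(n,zz-t[2],len(q),np.median(q,0)-t)
E
python3 fk.py
```

```text
t 18.9333 tcp [459.3 318.2 288.3] rpy [180.    0.   88.4] F [-0.   0.2 -0.1] gap 0.2622017161834239 grip 29.999240040779114 j6 0.6136980097950051
[458.1, 319.3, 285] -> [ 1.1 -1.2  3.3] turn [ 0.   0.  -0.1]
[458.1, 319.3, 156.8] -> [  1.2  -1.3 131.5] turn [ 0.   0.  -0.1]
wrist prongs 1657 ((465.0868835449219, 317.1131896972656), (42.512630462646484, 66.04743957519531), 81.35775756835938)
wrist -127.0 36 [  -1.4    1.3 -125.3]
wrist -107.0 52 [  -0.6    1.6 -106.5]
wrist -87.0 36 [ -1.    1.9 -91. ]
scene prongs 380 ((467.1119689941406, 318.2126159667969), (44.80424880981445, 67.53553771972656), 81.07127380371094)
scene -127.0 23 [   2.7    0.6 -127.7]
scene -107.0 29 [   2.7    0.4 -105.9]
scene -87.0 27 [  2.9   0.3 -88.7]
scene -67.0 33 [  3.1   1.  -67.6]
scene -47.0 19 [  3.7   0.7 -49.7]
```

Request:
play_rows --pt "1.5 -1.3 0 0 0 0 1" --pt "1.5 -1.3 10 0 0 0 1" --pt "1.5 -1.3 25 0 0 0 1" --pt "1.5 -1.3 45 0 0 0 1" --pt "1.5 -1.3 65 0 0 0 1" --pt "1.5 -1.3 85 0 0 0 1" --pt "1.5 -1.3 105 0 0 0 1" --pt "1.5 -1.3 120 0 0 0 1" --pt "1.5 -1.3 127 0 0 0 1" --pt "1.5 -1.3 129.5 0 0 0 1" --pt "1.5 -1.3 129.5 0 0 0 1"

```text
time_s: 19.95
tool_pos: [0.457, 0.3208, 0.1587]
tool_rot: [-3.141, 0.0, 1.544]
wrist_force: [-0.6, -0.4, -0.9]
finger_gap: 0.263
grasp_force: 30.0
```

Request:
play_rows --pt "0 0 0.5 0 0 0 1" --pt "0 0 1 0 0 0 1" --pt "0 0 1.5 0 0 0 1" --pt "0 0 1.5 0 0 0 1"

```text
time_s: 20.28
tool_pos: [0.4572, 0.3211, 0.1582]
tool_rot: [3.141, -0.001, 1.545]
wrist_force: [-0.0, -0.8, -1.1]
finger_gap: 0.264
grasp_force: 30.0
```

```bash
python3 fk.py
```

```text
t 20.2833 tcp [457.2 321.1 158.2] rpy [179.9  -0.   88.5] F [-0.  -0.8 -1.1] gap 0.2635088917984586 grip 29.999310672283173 j6 0.6177622687369226
[458.1, 319.3, 285] -> [  -1.7    1.  -126.8] turn [ 0.1 -0.   0. ]
[458.1, 319.3, 156.8] -> [-1.8  0.9  1.4] turn [ 0.1 -0.   0. ]
wrist prongs 1901 ((466.4172668457031, 324.9500732421875), (27.140310287475586, 66.099365234375), 80.81352233886719)
wrist -127.0 38 [  -0.4    1.6 -124.6]
wrist -107.0 33 [  -0.4    2.1 -110.3]
scene prongs 295 ((466.772216796875, 318.3074645996094), (44.139652252197266, 67.17559051513672), 80.3798828125)
scene -127.0 19 [   2.8    0.  -125.9]
scene -107.0 22 [   3.     1.  -107.9]
scene -87.0 24 [  3.2   0.4 -87.3]
scene -67.0 12 [  3.    1.6 -71.6]
```

Request:
play_rows --pt "-1.2 0.9 0 0 0 0 1" --pt "-1.2 0.9 0.5 0 0 0 1" --pt "-1.2 0.9 0.9 0 0 0 1" --pt "-1.2 0.9 1.2 0 0 0 1" --pt "-1.2 0.9 1.2 0 0 0 1"

```text
time_s: 20.8
tool_pos: [0.458, 0.3197, 0.1569]
tool_rot: [3.141, -0.0, 1.545]
wrist_force: [-0.3, -1.2, 2.8]
finger_gap: 0.261
grasp_force: 30.0
```

Request:
play_rows --pt "0 0 0.3 0 0 0 1" --pt "0 0 0.3 0 0 0 1" --pt "0 0 0.3 0 0 0 1"

```text
time_s: 21.05
tool_pos: [0.458, 0.3196, 0.1569]
tool_rot: [3.141, -0.0, 1.545]
wrist_force: [-1.2, -2.5, 6.2]
finger_gap: 0.262
grasp_force: 30.0
```

The collar is seated, with upward force at the hanging height. I release and rise.

Request:
play_rows --pt "0 0 -0.3 0 0 0 1" --pt "0 0 -0.3 0 0 0 0.5" --pt "0 0 -0.3 0 0 0 0.5" --pt "0 0 -0.3 0 0 0 0.2" --pt "0 0 -0.3 0 0 0 0" --pt "0 0 -0.3 0 0 0 0" --pt "0 0 -0.3 0 0 0 0" --pt "0 0 -0.3 0 0 0 0" --pt "0 0 -0.3 0 0 0 0" --pt "0 0 -10 0 0 0 0" --pt "0 0 -30 0 0 0 0" --pt "0 0 -60 0 0 0 0" --pt "0 0 -90 0 0 0 0" --pt "0 0 -125 0 0 0 0" --pt "0 0 -150 0 0 0 0" --pt "0 0 -150 0 0 0 0" --pt "0 0 -150 0 0 0 0"

```text
time_s: 22.47
tool_pos: [0.4584, 0.3201, 0.3085]
tool_rot: [3.138, -0.003, 1.545]
wrist_force: [1.0, -0.6, -0.3]
finger_gap: 1.003
grasp_force: 0.0
```

```bash
python3 - <<'E'
from h import *
print(read_state()['finger_gap'],read_state()['tool_pos'])
p,d=capture('scene');cv2.imwrite('pics/f.png',cv2.resize(p[:,:,::-1],(800,600)))
for n in('scene','wrist'):
  c=calibration(n);p,d=capture(n);P=cloud(dict(d=d,**c))*1000
  m=(abs(P[...,0]-457)<35)&(abs(P[...,1]-319)<30)&(P[...,2]>216)&(P[...,2]<235);q=P[m];print(n,len(q),q.mean(0),cv2.minAreaRect(q[:,:2].astype(np.float32)))
E
```

```text
1.0026376708894458 [0.5 0.3 0.3]
scene 132 [461.  320.8 223.1] ((459.2783508300781, 318.65618896484375), (23.881052017211914, 25.242769241333008), 0.05270690098404884)
wrist 925 [456.9 319.7 224.3] ((456.4683837890625, 318.51812744140625), (23.90479850769043, 24.34732437133789), 88.55720520019531)
```

View pics/f.png

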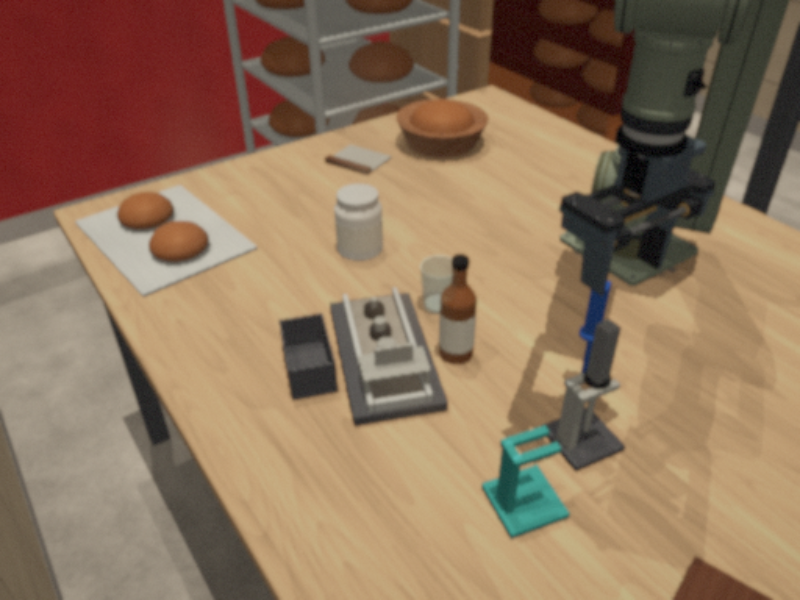

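The probe hangs upright in the grey fork at (602,355) with its top at 224 mm as before. The guard is open at (395,365) and the bystanders are unmoved. I hand in.

```bash
python3 -c "
from cell import *
print(close_job())"
```

```text
the job is handed in; nothing more can be done
None
```

The job is handed in at about 23 s: the guard is pushed to its open stop, the large, medium and small studs were pressed and held in that order, the probe hangs upright and released in its fork, and the bottle, tin, glass and jar were not disturbed.

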